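# Find the heavier check canister and show it to the reader

### The arm

A 6-joint arm with a two-finger parallel gripper is mounted at the origin on the work surface. World frame = base frame: x ahead of the robot, y to its left, z up, the work surface at z = 0. Lengths are in m, angles in degrees, forces in N, time in s.
With the tool pointing down it reaches from about 0.25 to 0.725 m from the base axis. Payload 9.7 kg.
Tool frame: the origin (TCP) lies where the fingers leave the gripper's body, on its centre line; the fingertips stand 73 mm ahead of it and the grasp point (between the pads) lies 54 mm ahead of it; y points along the fingers, x is the direction in which the jaws open and shut, and the axes are right-handed (so a half turn about y gives the same grasp; the last joint's range is limited). The gripper opens to 85 mm and grips with 20 to 120 N. Pads are 22 mm wide; open, the fingers measure 114 mm over their backs; the gripper's body (76 mm by 85 mm) begins 54 mm behind the grasp point. The pads swing forward as they close: fully open they stand 13 mm farther back than shut.
Start: joints at [-64.171, 4.979, 10.078, 95.1, 0, 90], TCP at [0.24, -0.495, 0.304] pointing down, gripper open.
Joint ranges: [-179.16, 179.16], [-48.56, 103.87], [-65.8, 70.77], [-126.05, 130.52], [-82.76, 87.17], [-180, 180]. Speed limits (degrees/s): [127.2, 127.2, 147.25, 180, 180, 180].

### API

Orientations are given as [roll, pitch, yaw] about the fixed x, y, z axes, in that order (R = Rz(yaw) Ry(pitch) Rx(roll)).
In Python, from workcell import sensors, imaging, bot, models gives the robot as it stands.
- The arm moves only by the tool arm_command, never from a script. Its argument "rows" is one flat list of numbers, 7 for each row, row after row: the shift along the tool's x, y, z in cm, then the turn, a rotation vector about the tool's x, y, z in degrees, then the gripper's target within -1 to 1 (fully open at 1, half-way at 0, shut at -1). A call has 1 to 12 rows; each row is the pose to reach, as a shift and turn from the pose commanded when the call began, along the tool's axes at that moment; what a row does not reach only later rows make up. A row lasts 1/12 s, in which the tool goes at most 41.7 mm and 7.16 degrees, less where a joint would pass 70% of its speed; a pose out of reach is approached as far as the arm can. A call with a gripper value outside its range is refused whole. The fingers move at their own pace and stop on an object; "force" is the grip in N (left out, the last holds). Time passes only in rows, so rows that repeat a pose let the fingers close. It gives the time, the measured TCP pose, the force and the opening at its end, in the units of the state.
- sensors.get_obs(): the state, without advancing time (a new reading comes with each control period).
- imaging.camera(name): name is "scene" or "top" or "wrist"; returns a dict with "pixels" (400x640x3 uint8, blue, green, red), "z_map" (400x640 float32, m along the optical axis (not along the pixel's ray), 0 where there is no reading), "camera_matrix" (3x3 intrinsics, pixels), "D" ([k1, k2, p1, p2, k3] as OpenCV has them; the pictures are not rectified), "world_from_camera" (4x4, takes a point from camera to world coordinates). Camera axes: x right, y up, looking along -z (the intrinsics and any distortion apply to the point x, -y, -z); pixel columns grow to the right and rows downward; lengths in m; the calibration is good to about 2 mm. A picture is of the moment at which its call begins.
- bot.job_done(): hands the job in, once; it reports no verdict.
Trained networks look in the newest picture that a camera, given by its name, has taken for a name from the list of things; names that differ only in an ending like _2 or _b are one class to them, and where a whole thing is asked for, a point or a joint stands for the part that bears it (a point fixed in the world has none). Each returns a list of dicts, best first, with "conf" (0 to 1); they miss things now and then, are a little off and sometimes report something else, mostly with a low value. They report only what shows in the picture. A call takes as long as a camera call. They do not tell look-alikes from the thing itself.
- models.search_frame(thing, camera): "extent" ([centre column, centre row, width, height] in pixels, round what is visible of it).
- models.spot_point(thing, camera): "location" ([column, row] in pixels: a listed point, or the origin of a listed thing).
The state is a dict: "time": time; "q": joint angles; "qd": joint speeds; "joint_efforts": joint torques, N m; "ee_pos": TCP position; "tcp_rot": TCP orientation; "wrist_force": force on the tool from outside, world axes, zero at the start; "torque": the same for the moment, N m; "opening": finger opening in m.
Only numpy, scipy, OpenCV 4.12 (cv2) and the standard library are available. Lean on these libraries where they do the work, as an engineer would, in place of code of your own. Each camera call takes 0.05 s, during which the arm holds its last target.

### The job

Two sealed check-weight canisters, alike but for the cap colour, stand in the grey tray, and one of them is heavier. Lift the blue-capped one well clear of the tray (about 8 cm) to feel its weight and stand it back upright in the tray, then lift the yellow-capped one in the same way. Finish while holding the heavier one upright and still over the middle of the code reader's dark glass, its underside about 6 cm above the glass, with the lighter one left standing in the tray; never drop or tip a canister, and leave the other things on the bench alone.

Things in the scene. Friction and masses are not known exactly. Their poses are not given: they have to be found in the camera images.
- canister_blue: sealed aluminium canister, blue cap and band. Body 60 mm across, 70 mm tall; shoulder tapers in up to 84 mm; cap, to grip from above, a cylinder 34 mm across from 84 to 120 mm. Origin: centre of the underside, z up its axis. 0.23 to 0.76 kg; a metal weight inside (rattles 2 mm) makes one canister at least 0.2 kg heavier than the other. Loose
- canister_yellow: sealed aluminium canister, yellow cap and band. Body 60 mm across, 70 mm tall; shoulder tapers in up to 84 mm; cap, to grip from above, a cylinder 34 mm across from 84 to 120 mm. Origin: centre of the underside, z up its axis. 0.23 to 0.76 kg; a metal weight inside (rattles 2 mm) makes one canister at least 0.2 kg heavier than the other. Loose
- tray: grey open tray, fixed, 170 x 300 mm, 20 mm high, walls and floor 5 mm thick: a canister standing in it has its underside 5 mm above the origin. Origin: centre of the underside, on the bench; x along the short side, y along the long side, z up
- reader: code reader, fixed: a flat grey block 130 x 130 mm with a 92 mm square dark glass on top, 30 mm high in all, with a green strip on either side of the glass. Origin: centre of the underside, z up
- reader_glass (a point): middle of the top face of the reader's dark glass, 30 mm above the bench; z up
- tape_roll: bystander: orange roll of tape lying flat, 90 mm in diameter, 25 mm high; origin: centre of the underside. Leave alone
- desk_calculator: bystander: white desk calculator, 90 x 140 mm, 21 mm high; origin: centre of the underside. Leave alone
- cap_bin: bystander: small blue bin of white caps, 100 x 100 mm, 50 mm high; origin: centre of the underside. Leave alone
- wrench: bystander: steel wrench lying on the bench, 180 mm long, along its x; origin near its middle. Leave alone
There are look-alikes about, which are no part of the job. What is shaped like the canister_blue but purple is not meant. What is shaped like the canister_yellow but purple is not meant.

How it is judged:
By the outcome, as a careful person would: the job done as asked, in the order asked, and still so for the second after the job is handed in, while the arm keeps its last pose, push and grip.
It also fails if it takes over 70 s, if anything falls off the work surface, if the arm or the gripper's body presses on something with over 40 N, if the wrist force passes 120 N, or if a joint passes its speed limit or range.

## Working session

There is one attempt and no reset: what is moved stays moved. The work goes in short steps, Python scripts to look and compute and a tool call to move; the robot and the scene stay as the last step left them, time stands still between calls to the robot, and variables do not carry over. Pictures are saved under pics/ and viewed, and the job is handed in when it is done.

Besides the shell and the picture viewer there is one more tool, called after "Call:" as name(argument=value, ...) on one line, values as JSON. arm_command: Moves the arm, as the interface text tells. Its arguments: {"type":"object","properties":{"rows":{"type":"array","items":{"type":"number"}},"force":{"type":"number"}},"required":["rows"]}

```bash
mkdir -p pics
cat > h.py <<'E'
import numpy as np, cv2
from workcell import sensors, imaging, bot, models
def w(cam,px,z=None):
    K=np.array(cam["camera_matrix"]);D=np.array(cam["D"]);T=np.array(cam["world_from_camera"])
    n=cv2.undistortPoints(np.array([[px]],float),K,D)[0,0]
    d=T[:3,:3]@np.array([n[0],-n[1],-1.0]);o=T[:3,3]
    if z is None:
        s=cam["z_map"][int(round(px[1])),int(round(px[0]))]
    else: s=(z-o[2])/d[2]
    return o+s*d
E
python3 - <<'E'
from h import *
print(sensors.get_obs())
for c in ["top","scene"]:
    cam=imaging.camera(c); cv2.imwrite(f"pics/{c}1.png",cam["pixels"])
    print(c,np.round(cam["world_from_camera"],3).tolist())
    for t in ["canister_blue","canister_yellow","tray","reader","tape_roll","desk_calculator","cap_bin","wrench"]:
        r=models.search_frame(t,c); print(t,[(round(x["conf"],2),np.round(x["extent"]).tolist(),np.round(w(cam,x["extent"][:2]),3).tolist()) for x in r[:4]])
    for t in ["reader_glass"]:
        r=models.spot_point(t,c); print(t,[(round(x["conf"],2),np.round(x["location"]).tolist(),np.round(w(cam,x["location"],0.03),3).tolist()) for x in r[:3]])
E
```

```text
{'time': 0.0, 'q': array([-6.41692351e+01,  5.01307814e+00,  1.00346791e+01,  9.51005533e+01,
        1.10239056e-05,  9.00013357e+01]), 'qd': array([-0.01241941,  0.05220873,  0.08020532, -0.07123078,  0.11119585,
       -0.03285484]), 'joint_efforts': array([-2.45309471e-03, -5.20383132e+01,  4.64807653e+01,  1.63282268e-02,
       -1.76502226e-04, -1.42399406e-05]), 'ee_pos': array([ 0.23958503, -0.49492697,  0.30316605]), 'tcp_rot': array([-8.99999908e+01,  7.89522812e-02, -6.41705708e+01]), 'wrist_force': array([-0.64605697, -0.88299689, -0.04184104]), 'torque': array([0.02621391, 0.04459511, 0.0038205 ]), 'opening': 0.08531953698030334}
top [[-0.007, 0.989, -0.148, 0.345], [-1.0, -0.008, -0.011, 0.001], [-0.012, 0.148, 0.989, 1.229], [0.0, 0.0, 0.0, 1.0]]
canister_blue [(0.92, [372.0, 213.0, 21.0, 22.0], [0.471, -0.131, 0.121]), (0.84, [366.0, 267.0, 21.0, 22.0], [0.327, -0.112, 0.118]), (0.58, [364.0, 129.0, 49.0, 37.0], [0.739, -0.125, 0.019])]
canister_yellow [(0.88, [422.0, 182.0, 25.0, 24.0], [0.554, -0.271, 0.112]), (0.6, [452.0, 131.0, 26.0, 30.0], [0.708, -0.369, 0.082]
[... 629 characters left out ...]
1.0, 24.0, 40.0], [0.504, -0.143, 0.086]), (0.65, [256.0, 166.0, 26.0, 42.0], [0.352, -0.113, 0.073])]
canister_yellow [(0.94, [197.0, 308.0, 32.0, 49.0], [0.743, -0.37, 0.085]), (0.81, [219.0, 243.0, 26.0, 47.0], [0.59, -0.281, 0.081])]
tray [(0.8, [246.0, 238.0, 123.0, 101.0], [0.542, -0.21, 0.005])]
reader [(0.78, [372.0, 191.0, 65.0, 46.0], [0.548, 0.168, 0.031])]
tape_roll [(0.83, [383.0, 255.0, 36.0, 35.0], [0.741, 0.099, 0.002])]
desk_calculator [(0.88, [304.0, 290.0, 65.0, 55.0], [0.761, -0.13, 0.024])]
cap_bin [(0.57, [453.0, 153.0, 46.0, 40.0], [0.512, 0.483, 0.032])]
wrench []
reader_glass [(0.8, [373.0, 185.0], [0.529, 0.182, 0.03]), (0.59, [247.0, 236.0], [0.556, -0.208, 0.03])]
```

```bash
ls pics
```

```text
scene1.png
top1.png
```

View pics/top1.png

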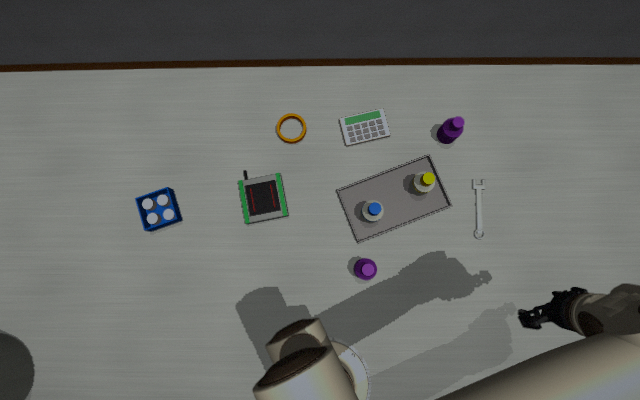

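View pics/scene1.png

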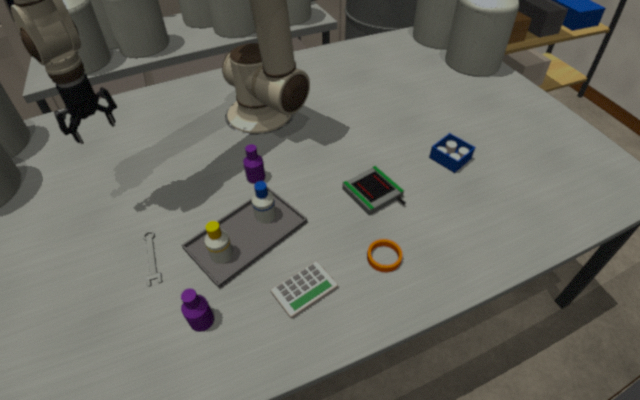

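Run:
```python
from h import *
im=cv2.imread("pics/top1.png")[100:290,330:520]
cv2.imwrite("pics/crop1.png",cv2.resize(im,None,fx=3,fy=3,interpolation=cv2.INTER_CUBIC))
```

```text
(no output)
```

View pics/crop1.png

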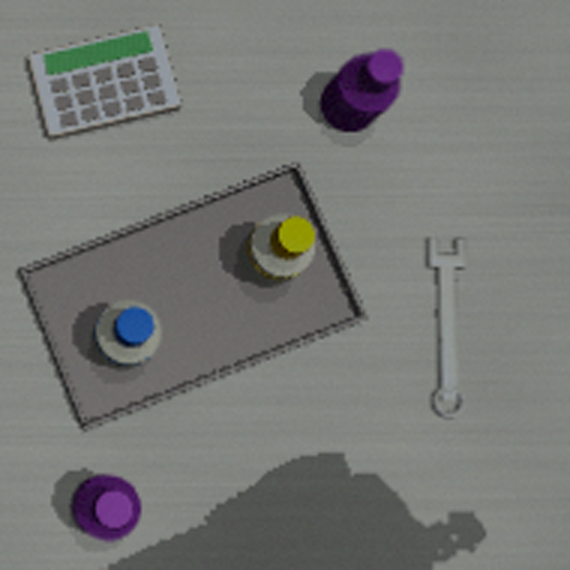

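Candidates in the top picture are the blue cap (375,209), the yellow cap (428,179), purple look-alikes at (366,269) and (452,128), and the blue bin (159,211). The crop shows the blue and yellow caps standing in the tray, and those two are my targets. Next I'll measure them.

```bash
cat >> h.py <<'E'
def caps(name,zt=0.125,verbose=True):
    cam=imaging.camera(name); hsv=cv2.cvtColor(cam["pixels"],cv2.COLOR_BGR2HSV); out={}
    for k,lo,hi in [("blue",(100,120,60),(118,255,255)),("yellow",(24,140,70),(34,255,255))]:
        m=cv2.inRange(hsv,lo,hi)
        vs,us=np.nonzero(m)
        P=np.array([w(cam,(u,v)) for u,v in zip(us,vs)])
        ok=(cam["z_map"][vs,us]>0)&(P[:,0]>.25)&(P[:,0]<.8)&(P[:,1]<.4)&(P[:,2]>zt-.02)&(P[:,2]<zt+.02)
        Q=P[ok]
        if len(Q)<5: print(k,"few",len(Q)); continue
        top=Q[Q[:,2]>np.percentile(Q[:,2],90)-.006]
        c,r=cv2.minEnclosingCircle(top[:,:2].astype(np.float32)*1000)
        out[k]=(np.round(top.mean(0),4),np.round(np.array(c)/1000,4),round(r,1),len(top))
        if verbose: print(name,k,out[k])
    return out
E
python3 - <<'E'
from h import *
for c in ["top","scene"]: caps(c)
cam=imaging.camera("top")
for p in [(264,197),(340,191),(428,156),(451,205),(357,241)]: print(p,np.round(w(cam,p,.03 if p[0]==264 else .02),3))
hsv=cv2.cvtColor(cam["pixels"],cv2.COLOR_BGR2HSV)
m=cv2.inRange(hsv,(50,100,60),(80,255,255));m[:160]=0
vs,us=np.nonzero(m);P=np.array([w(cam,(u,v),.03) for u,v in zip(us,vs)])
r=cv2.minAreaRect(P[:,:2].astype(np.float32)*1000);print("reader green rect",r)
m=(cam["pixels"].max(2)<50).astype(np.uint8)
E
```

```text
top blue (array([ 0.4829, -0.1364,  0.1247]), array([ 0.4827, -0.1362]), 16.3, 111)
top yellow (array([ 0.5645, -0.2845,  0.1244]), array([ 0.5646, -0.2845]), 16.8, 114)
scene blue (array([ 0.4874, -0.1374,  0.1245]), array([ 0.4866, -0.1379]), 18.1, 98)
scene yellow (array([ 0.5688, -0.2844,  0.1243]), array([ 0.5677, -0.2856]), 17.5, 124)
(264, 197) [0.53  0.175 0.03 ]
(340, 191) [ 0.548 -0.049  0.02 ]
(428, 156) [ 0.652 -0.314  0.02 ]
(451, 205) [ 0.503 -0.375  0.02 ]
(357, 241) [ 0.4   -0.096  0.02 ]
reader green rect ((528.6182861328125, 180.37847900390625), (129.747314453125, 124.43757629394531), 10.970293998718262)
```

Call:
arm_command(rows=[-21.6,4,37.6,0,-48,0,1,-21.6,4,37.6,0,-48,0,1,-21.6,4,37.6,0,-48,0,1,-21.6,4,37.6,0,-48,0,1,-21.6,4,37.6,0,-48,0,1,-21.6,4,37.6,0,-48,0,1,-21.6,4,37.6,0,-48,0,1,-21.6,4,37.6,0,-48,0,1,-21.6,4,37.6,0,-48,0,1,-21.6,4,37.6,0,-48,0,1,-21.6,4,37.6,0,-48,0,1,-21.6,4,37.6,0,-48,0,1], force=60)

```text
time: 2.15
ee_pos: [0.4855, -0.1336, 0.2631]
tcp_rot: [-90.0, 0.0, -15.9]
wrist_force: [0.4, -0.4, -0.3]
opening: 0.0856
```

Run:
```python
from h import *
o=sensors.get_obs();print(o["time"],o["q"],o["ee_pos"],o["tcp_rot"],o["wrist_force"])
caps("wrist")
cam=imaging.camera("wrist");cv2.imwrite("pics/w1.png",cam["pixels"]);print(cam["world_from_camera"][:3,3])
```

```text
2.15 [-1.54072265e+01 -2.00384276e+00 -1.57370882e+00  9.04688467e+01
  4.25281518e-02  9.05180526e+01] [ 0.48552796 -0.13363904  0.26313695] [-8.99578236e+01  3.90957192e-02 -1.59252791e+01] [ 0.37300158 -0.42598652 -0.2568422 ]
wrist blue (array([ 0.4833, -0.1368,  0.1247]), array([ 0.483 , -0.1373]), 16.7, 1530)
yellow few 0
[ 0.50271401 -0.07157245  0.33330805]
```

View pics/w1.png

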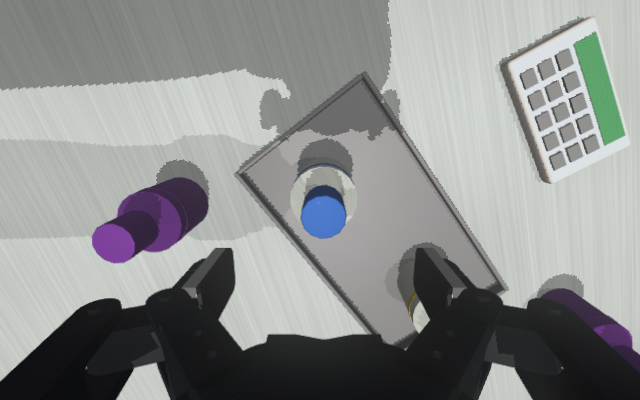

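The wrist picture shows the blue cap at (323,217), centred between the open fingers. I'll descend on it.

Call:
arm_command(rows=[-0.1,2.5,0,0,0,0,1,-0.1,5,0,0,0,0,1,-0.1,7,0,0,0,0,1,-0.1,8.5,0,0,0,0,1,-0.1,9.3,0,0,0,0,1,-0.1,9.7,0,0,0,0,1,-0.1,9.7,0,0,0,0,1,-0.1,9.7,0,0,0,0,1])

```text
time: 2.92
ee_pos: [0.4831, -0.137, 0.1678]
tcp_rot: [-90.0, -0.1, -16.2]
wrist_force: [-0.1, 1.0, 0.5]
opening: 0.0855
```

Call:
arm_command(rows=[0,0,0,0,0,0,-1,0,0,0,0,0,0,-1,0,0,0,0,0,0,-1,0,0,0,0,0,0,-1,0,0,0,0,0,0,-1,0,0,0,0,0,0,-1,0,0,0,0,0,0,-1,0,0,0,0,0,0,-1,0,0,0,0,0,0,-1,0,0,0,0,0,0,-1], force=60)

```text
time: 3.75
ee_pos: [0.4833, -0.1366, 0.1675]
tcp_rot: [-90.0, -0.1, -16.2]
wrist_force: [0.9, 0.2, 5.4]
opening: 0.032
```

Run:
```python
from h import *
o=sensors.get_obs();print(o["time"],o["ee_pos"],o["tcp_rot"],o["wrist_force"],o["torque"],o["opening"],o["joint_efforts"])
cam=imaging.camera("wrist");cv2.imwrite("pics/w2.png",cam["pixels"])
```

```text
3.75 [ 0.48333451 -0.13658515  0.16750732] [-8.99962431e+01 -7.25109519e-02 -1.61696596e+01] [0.92134248 0.16535731 5.41608888] [ 0.05853817 -0.07611096  0.03544596] 0.03201711626767021 [-7.93195842e-02 -4.18741143e+01  4.36921799e+01  2.14267862e-01
 -4.47580463e-02 -5.89123811e-03]
```

View pics/w2.png

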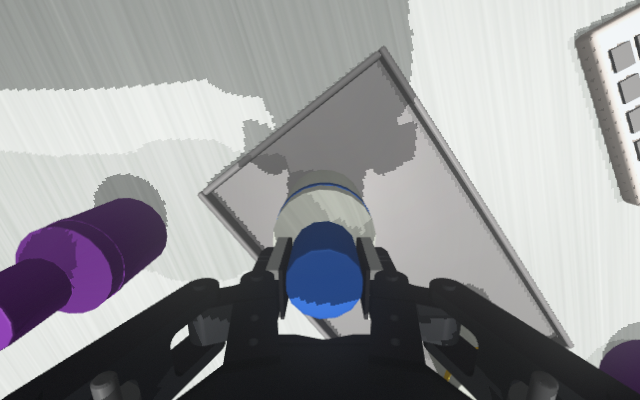

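The pads hold the blue cap at (325,285). I'll lift it 9.5 cm and hold.

Call:
arm_command(rows=[0,-0.3,0,0,0,0,-1,0,-1,0,0,0,0,-1,0,-2,0,0,0,0,-1,0,-3.2,0,0,0,0,-1,0,-4.5,0,0,0,0,-1,0,-5.8,0,0,0,0,-1,0,-7,0,0,0,0,-1,0,-8,0,0,0,0,-1,0,-8.8,0,0,0,0,-1,0,-9.3,0,0,0,0,-1,0,-9.5,0,0,0,0,-1,0,-9.5,0,0,0,0,-1])

```text
time: 4.8
ee_pos: [0.4831, -0.1365, 0.2621]
tcp_rot: [-90.0, -0.0, -16.2]
wrist_force: [0.1, 0.0, -6.0]
opening: 0.0319
```

Call:
arm_command(rows=[0,0,0,0,0,0,-1,0,0,0,0,0,0,-1,0,0,0,0,0,0,-1,0,0,0,0,0,0,-1,0,0,0,0,0,0,-1,0,0,0,0,0,0,-1])

```text
time: 5.3
ee_pos: [0.483, -0.1365, 0.2618]
tcp_rot: [-90.0, 0.0, -16.2]
wrist_force: [0.2, 0.0, -6.5]
opening: 0.0322
```

Run:
```python
from h import *
for i in range(8):
    o=sensors.get_obs();print(o["time"],o["ee_pos"],o["wrist_force"],o["torque"],o["opening"],o["joint_efforts"][1:3])
    cam=imaging.camera("wrist" if i<7 else "scene")
    if i==6: cv2.imwrite("pics/w3.png",cam["pixels"])
cv2.imwrite("pics/s3.png",cv2.resize(cam["pixels"][100:350,130:420],None,fx=2.5,fy=2.3))
```

```text
5.3 [ 0.48296292 -0.13651915  0.26176226] [ 0.2114865   0.04688081 -6.51995827] [-0.00494922  0.00985917 -0.00492641] 0.032247300142629734 [-47.67882228  50.29522061]
5.35 [ 0.48297599 -0.13654088  0.26182862] [-0.61888744 -0.55164199 -6.29647179] [ 0.0021811   0.00619678 -0.02353447] 0.03240659322960792 [-47.68512726  50.30504107]
5.4 [ 0.48298762 -0.13653149  0.26185347] [-0.04418202  0.63004285 -7.71214488] [0.01454442 0.0203241  0.00543845] 0.03217870357586233 [-47.69356728  50.31607389]
5.45 [ 0.4829865  -0.13654288  0.26183411] [ 0.8666141   0.30126753 -6.94014692] [-0.03008043  0.00346921 -0.07221366] 0.032234766756500575 [-47.70255804  50.32631278]
5.5 [ 0.48300188 -0.13653261  0.2618819 ] [-0.14329906  0.23565436 -6.57206774] [ 0.01478856 -0.04295749 -0.05599833] 0.03200246071984378 [-47.71118402  50.33555388]
5.55 [ 0.48298032 -0.1365283   0.26190226] [-1.07775054 -0.34207192 -6.59762467] [ 0.04707817 -0.01294334  0.08195895] 0.032241512181808575 [-47.71770716  50.34322858]
5.6 [ 0.48299904 -0.1365498   0.26191802] [ 0.35101796  0.11886947 -6.23021925] [ 0.00767729  0.01229998 -0.00882805] 0.03214272858587424 [-47.72382259  50.3484571 ]
5.65 [ 0.48302061 -0.13653282  0.26190586] [ 0.28417269 -0.23270724 -6.92292288] [ 0.02370733 -0.00318692  0.03425651] 0.0323822088192488 [-47.72828579  50.35324931]
```

View pics/s3.png

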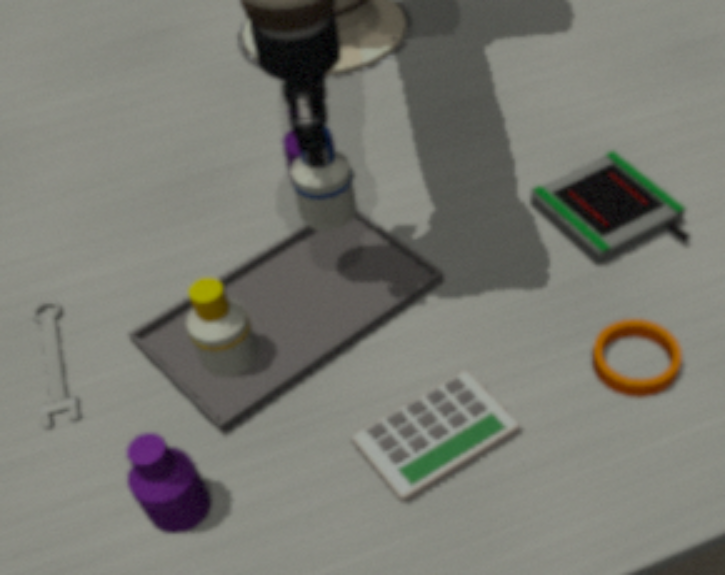

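Blue hangs upright and clear of the tray, with Fz about −6.65 N (0.68 kg). I'll set it back down softly.

Call:
arm_command(rows=[0,0.4,0,0,0,0,-1,0,1.4,0,0,0,0,-1,0,2.8,0,0,0,0,-1,0,4.3,0,0,0,0,-1,0,5.7,0,0,0,0,-1,0,7,0,0,0,0,-1,0,8,0,0,0,0,-1,0,8.6,0,0,0,0,-1,0,9,0,0,0,0,-1,0,9.2,0,0,0,0,-1,0,9.3,0,0,0,0,-1,0,9.3,0,0,0,0,-1])

```text
time: 6.7
ee_pos: [0.4832, -0.1366, 0.1692]
tcp_rot: [-90.0, -0.0, -16.2]
wrist_force: [0.5, -0.1, -6.2]
opening: 0.0323
```

Call:
arm_command(rows=[0,0.1,0,0,0,0,-1,0,0.15,0,0,0,0,-1,0,0.2,0,0,0,0,-1,0,0.2,0,0,0,0,-1])

```text
time: 7.03
ee_pos: [0.4833, -0.1366, 0.1675]
tcp_rot: [-90.0, -0.1, -16.2]
wrist_force: [-0.4, 0.1, -1.9]
opening: 0.032
```

Call:
arm_command(rows=[0,0.05,0,0,0,0,-1,0,0.05,0,0,0,0,-1,0,0.05,0,0,0,0,-0.6,0,0.05,0,0,0,0,-0.2,0,0.05,0,0,0,0,0.2,0,0.05,0,0,0,0,0.6,0,0.05,0,0,0,0,1,0,0.05,0,0,0,0,1,0,0.05,0,0,0,0,1,0,0.05,0,0,0,0,1,0,0.05,0,0,0,0,1])

```text
time: 7.95
ee_pos: [0.483, -0.1365, 0.1663]
tcp_rot: [-90.0, 0.0, -16.2]
wrist_force: [-0.3, 0.1, 1.2]
opening: 0.0853
```

Call:
arm_command(rows=[0,-1,0,0,0,0,1,0,-3,0,0,0,0,1,0,-6,0,0,0,0,1,0,-9,0,0,0,0,1,0,-11,0,0,0,0,1,0,-12,0,0,0,0,1,0,-12,0,0,0,0,1])

```text
time: 8.53
ee_pos: [0.4836, -0.1367, 0.289]
tcp_rot: [-90.0, -0.2, -16.2]
wrist_force: [0.0, -0.5, -0.6]
opening: 0.0855
```

Run:
```python
from h import *
o=sensors.get_obs();print(o["time"],o["ee_pos"],o["tcp_rot"],o["wrist_force"],o["opening"])
caps("wrist")
cam=imaging.camera("wrist");cv2.imwrite("pics/w4.png",cam["pixels"])
```

```text
8.5333 [ 0.4835845  -0.13669695  0.28904365] [-89.99936004  -0.22402519 -16.1685448 ] [ 0.02993437 -0.50066829 -0.59371663] 0.08549234835850779
wrist blue (array([ 0.4836, -0.1369,  0.1247]), array([ 0.4834, -0.1373]), 16.6, 1250)
yellow few 0
```

View pics/w4.png

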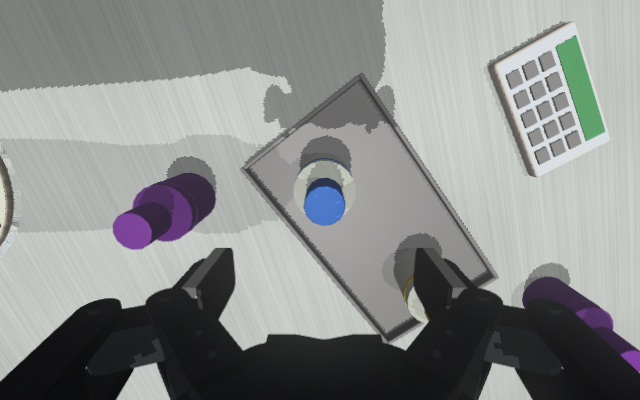

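Blue stands upright at its old place, cap at (325,205). Next is yellow.

Call:
arm_command(rows=[3,0.5,-3,0,3,0,1,6,1.5,-6,0,6,0,1,9,2,-9,0,9,0,1,11,2.3,-11,0,10,0,1,12.1,2.5,-11.9,0,10,0,1,12.1,2.5,-11.9,0,10,0,1,12.1,2.5,-11.9,0,10,0,1,12.1,2.5,-11.9,0,10,0,1])

```text
time: 9.3
ee_pos: [0.5656, -0.2839, 0.2604]
tcp_rot: [-90.0, 0.1, -26.2]
wrist_force: [0.5, 0.8, 0.6]
opening: 0.0855
```

Run:
```python
from h import *
o=sensors.get_obs();print(o["time"],o["ee_pos"],o["tcp_rot"],o["wrist_force"],o["opening"])
P=caps("wrist")["yellow"][0]
o=sensors.get_obs();y=np.radians(o["tcp_rot"][2]);d=P-o["ee_pos"];print("tool x,y,z cm",100*(np.cos(y)*d[0]+np.sin(y)*d[1]),100*(o["ee_pos"][2]-.167),100*(-np.sin(y)*d[0]+np.cos(y)*d[1]))
```

```text
9.3 [ 0.56555428 -0.28385149  0.26035647] [-89.99265952   0.11624162 -26.15510314] [0.53744344 0.82436625 0.58592349] 0.08554242175557064
wrist blue (array([ 0.4849, -0.1387,  0.1246]), array([ 0.4836, -0.1383]), 17.4, 2398)
wrist yellow (array([ 0.5614, -0.2871,  0.1247]), array([ 0.5641, -0.2852]), 16.6, 864)
tool x,y,z cm -0.2252370258863691 9.402140205684919 -0.49706828095488237
```

Call:
arm_command(rows=[-0.1,2.5,0,0,0,0,1,-0.1,5,0,0,0,0,1,-0.1,7,0,0,0,0,1,-0.1,8.3,0,0,0,0,1,-0.1,9,0,0,0,0,1,-0.1,9.3,0,0,0,0,1,-0.1,9.3,0,0,0,0,1,-0.1,9.3,0,0,0,0,1])

```text
time: 10.02
ee_pos: [0.5655, -0.2841, 0.1697]
tcp_rot: [-90.0, -0.1, -26.2]
wrist_force: [-0.4, -1.0, -0.5]
opening: 0.0855
```

Run:
```python
from h import *
o=sensors.get_obs();print(o["time"],o["ee_pos"],o["tcp_rot"],o["wrist_force"],o["opening"])
cam=imaging.camera("wrist");cv2.imwrite("pics/w5.png",cam["pixels"])
```

```text
10.0167 [ 0.5655185  -0.28410124  0.16969092] [-89.99903348  -0.09511217 -26.16046095] [-0.41218687 -1.02509617 -0.46713201] 0.08553042876928175
```

View pics/w5.png

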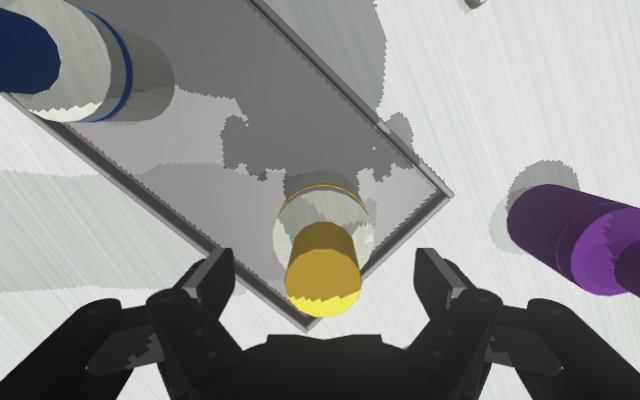

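The yellow cap is centred at (323,275). I'll lower 2 mm and close.

Call:
arm_command(rows=[0,0.2,0,0,0,0,1,0,0.2,0,0,0,0,-1,0,0.2,0,0,0,0,-1,0,0.2,0,0,0,0,-1,0,0.2,0,0,0,0,-1,0,0.2,0,0,0,0,-1,0,0.2,0,0,0,0,-1,0,0.2,0,0,0,0,-1,0,0.2,0,0,0,0,-1,0,0.2,0,0,0,0,-1,0,0.2,0,0,0,0,-1], force=60)

```text
time: 10.98
ee_pos: [0.5652, -0.2841, 0.1667]
tcp_rot: [-90.0, -0.0, -26.2]
wrist_force: [-1.1, 1.1, 5.4]
opening: 0.0323
```

Call:
arm_command(rows=[0,-0.3,0,0,0,0,-1,0,-1,0,0,0,0,-1,0,-2,0,0,0,0,-1,0,-3.2,0,0,0,0,-1,0,-4.5,0,0,0,0,-1,0,-5.8,0,0,0,0,-1,0,-7,0,0,0,0,-1,0,-8,0,0,0,0,-1,0,-8.8,0,0,0,0,-1,0,-9.3,0,0,0,0,-1,0,-9.5,0,0,0,0,-1,0,-9.5,0,0,0,0,-1])

```text
time: 11.98
ee_pos: [0.5653, -0.2841, 0.2617]
tcp_rot: [-90.0, -0.0, -26.2]
wrist_force: [0.0, 0.6, -2.0]
opening: 0.0322
```

Call:
arm_command(rows=[0,0,0,0,0,0,-1,0,0,0,0,0,0,-1,0,0,0,0,0,0,-1,0,0,0,0,0,0,-1,0,0,0,0,0,0,-1,0,0,0,0,0,0,-1])

```text
time: 12.48
ee_pos: [0.5651, -0.2841, 0.2613]
tcp_rot: [-90.0, 0.0, -26.2]
wrist_force: [0.6, -0.2, -2.3]
opening: 0.0322
```

Run:
```python
from h import *
F=[]
for i in range(8):
    o=sensors.get_obs();F.append(o["wrist_force"])
    cam=imaging.camera("scene")
print(o["time"],o["ee_pos"],o["opening"],np.mean(F,0))
cv2.imwrite("pics/s6.png",cv2.resize(cam["pixels"][100:350,130:420],None,fx=2.5,fy=2.3))
```

```text
12.8333 [ 0.56516864 -0.28411522  0.26142723] 0.032339119175758775 [ 0.15170771 -0.3388696  -2.45628399]
```

View pics/s6.png

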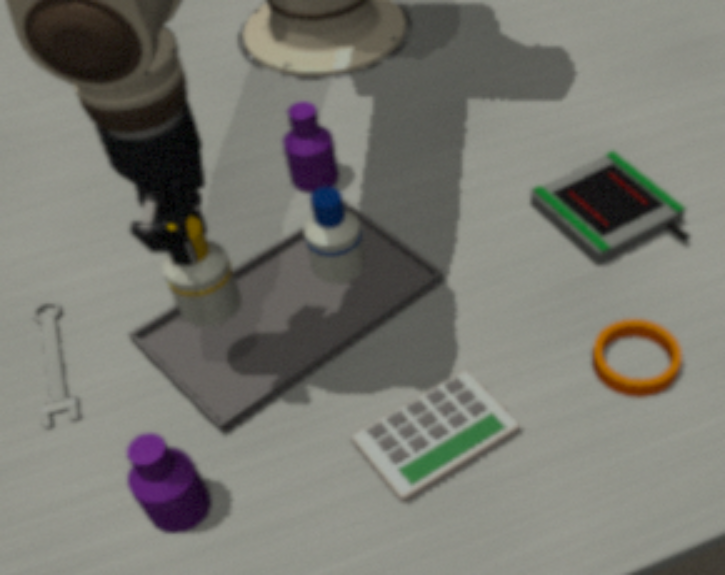

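Yellow pulls about 2.45 N (0.25 kg) against 6.65 N for blue, so blue is the heavier one. I'll put yellow back.

Call:
arm_command(rows=[0,0.4,0,0,0,0,-1,0,1.4,0,0,0,0,-1,0,2.8,0,0,0,0,-1,0,4.3,0,0,0,0,-1,0,5.7,0,0,0,0,-1,0,7,0,0,0,0,-1,0,8,0,0,0,0,-1,0,8.6,0,0,0,0,-1,0,9,0,0,0,0,-1,0,9.2,0,0,0,0,-1,0,9.3,0,0,0,0,-1,0,9.3,0,0,0,0,-1])

```text
time: 13.88
ee_pos: [0.5653, -0.2842, 0.1688]
tcp_rot: [-90.0, -0.0, -26.2]
wrist_force: [-0.5, -0.1, -3.8]
opening: 0.0326
```

Call:
arm_command(rows=[0,0.1,0,0,0,0,-1,0,0.15,0,0,0,0,-1,0,0.2,0,0,0,0,-1,0,0.22,0,0,0,0,-1,0,0.22,0,0,0,0,-1])

```text
time: 14.3
ee_pos: [0.5653, -0.2842, 0.1667]
tcp_rot: [-90.0, -0.0, -26.2]
wrist_force: [-0.2, 0.7, 1.4]
opening: 0.0327
```

Call:
arm_command(rows=[0,0,0,0,0,0,-0.6,0,0,0,0,0,0,-0.2,0,0,0,0,0,0,0.2,0,0,0,0,0,0,0.6,0,0,0,0,0,0,1,0,0,0,0,0,0,1,0,0,0,0,0,0,1,0,0,0,0,0,0,1,0,0,0,0,0,0,1])

```text
time: 15.05
ee_pos: [0.5652, -0.2841, 0.1662]
tcp_rot: [-90.0, 0.0, -26.2]
wrist_force: [-0.4, -0.2, -0.5]
opening: 0.0855
```

Call:
arm_command(rows=[0,-1,0,0,0,0,1,0,-3,0,0,0,0,1,0,-6,0,0,0,0,1,0,-8.5,0,0,0,0,1,0,-9.5,0,0,0,0,1,-3,-9.5,2.1,0,-3,0,1,-6,-9.5,4.2,0,-6,0,1,-9,-9.5,6.3,0,-9,0,1,-12,-9.5,8.3,0,-10,0,1,-13.8,-9.5,9.6,0,-10,0,1,-13.8,-9.5,9.6,0,-10,0,1,-13.8,-9.5,9.6,0,-10,0,1])

```text
time: 16.05
ee_pos: [0.4834, -0.1363, 0.2618]
tcp_rot: [-90.0, -0.1, -16.1]
wrist_force: [0.4, -0.2, 0.1]
opening: 0.0856
```

Run:
```python
from h import *
o=sensors.get_obs();print(o["time"],o["ee_pos"],o["tcp_rot"],o["wrist_force"],o["opening"])
caps("wrist");caps("top");caps("scene")
cam=imaging.camera("scene");cv2.imwrite("pics/s7.png",cv2.resize(cam["pixels"][100:350,130:420],None,fx=2.5,fy=2.3))
```

```text
16.05 [ 0.48341705 -0.13629132  0.2617938 ] [-9.00046185e+01 -7.22215162e-02 -1.60798259e+01] [ 0.37176746 -0.21649446  0.14724774] 0.08562828923705973
wrist blue (array([ 0.4835, -0.1369,  0.1247]), array([ 0.4832, -0.1375]), 16.7, 1567)
yellow few 0
blue few 0Traceback (most recent call last):
  File "<stdin>", line 3, in <module>
  File "h.py", line 17, in caps
    ok=(cam["z_map"][vs,us]>0)&(P[:,0]>.25)&(P[:,0]<.8)&(P[:,1]<.4)&(P[:,2]>zt-.02)&(P[:,2]<zt+.02)
                                ~^^^^^
IndexError: too many indices for array: array is 1-dimensional, but 2 were indexed
```

Blue is where expected. I'll go down, grip and lift, and check yellow on the way.

Call:
arm_command(rows=[0,2.5,0,0,0,0,1,0,5,0,0,0,0,1,0,7,0,0,0,0,1,0,8.5,0,0,0,0,1,0,9.2,0,0,0,0,1,0,9.4,0,0,0,0,1,0,9.4,0,0,0,0,1,0,9.4,0,0,0,0,1])

```text
time: 16.82
ee_pos: [0.4841, -0.1375, 0.1681]
tcp_rot: [-90.0, -0.1, -16.2]
wrist_force: [-0.8, -0.2, 0.5]
opening: 0.085
```

Call:
arm_command(rows=[0,0,0,0,0,0,-1,0,0,0,0,0,0,-1,0,0,0,0,0,0,-1,0,0,0,0,0,0,-1,0,0,0,0,0,0,-1,0,0,0,0,0,0,-1,0,0,0,0,0,0,-1,0,0,0,0,0,0,-1,0,0,0,0,0,0,-1,0,0,0,0,0,0,-1], force=60)

```text
time: 17.65
ee_pos: [0.4838, -0.1371, 0.1678]
tcp_rot: [-90.0, -0.0, -16.2]
wrist_force: [-1.0, 0.5, 6.5]
opening: 0.0324
```

Call:
arm_command(rows=[0,-0.3,0,0,0,0,-1,0,-1,0,0,0,0,-1,0,-2,0,0,0,0,-1,0,-3.2,0,0,0,0,-1,0,-4.5,0,0,0,0,-1,0,-5.8,0,0,0,0,-1,0,-7,0,0,0,0,-1,0,-8,0,0,0,0,-1,0,-8.8,0,0,0,0,-1,0,-9.3,0,0,0,0,-1,0,-9.5,0,0,0,0,-1,0,-9.5,0,0,0,0,-1])

```text
time: 18.65
ee_pos: [0.4837, -0.1371, 0.2624]
tcp_rot: [-90.0, -0.0, -16.2]
wrist_force: [-0.3, -0.8, -7.3]
opening: 0.0319
```

Run:
```python
from h import *
o=sensors.get_obs();print(o["time"],o["ee_pos"],o["tcp_rot"],o["wrist_force"],o["opening"])
cam=imaging.camera("scene");cv2.imwrite("pics/s7.png",cv2.resize(cam["pixels"][100:350,130:420],None,fx=2.5,fy=2.3))
P=w(cam,(0,0),0)
hsv=cv2.cvtColor(cam["pixels"],cv2.COLOR_BGR2HSV);m=cv2.inRange(hsv,(24,140,70),(34,255,255));vs,us=np.nonzero(m)
Q=np.array([w(cam,(u,v)) for u,v in zip(us,vs)]);print(len(Q));Q=Q[Q[:,2]>.119];print(Q.mean(0),len(Q))
```

```text
18.65 [ 0.48373154 -0.13709842  0.26239721] [-8.99998569e+01 -9.87278982e-03 -1.61738561e+01] [-0.26008074 -0.78644021 -7.25762345] 0.03189593897287325
147
[ 0.57412165 -0.28454448  0.12976375] 130
```

View pics/s7.png

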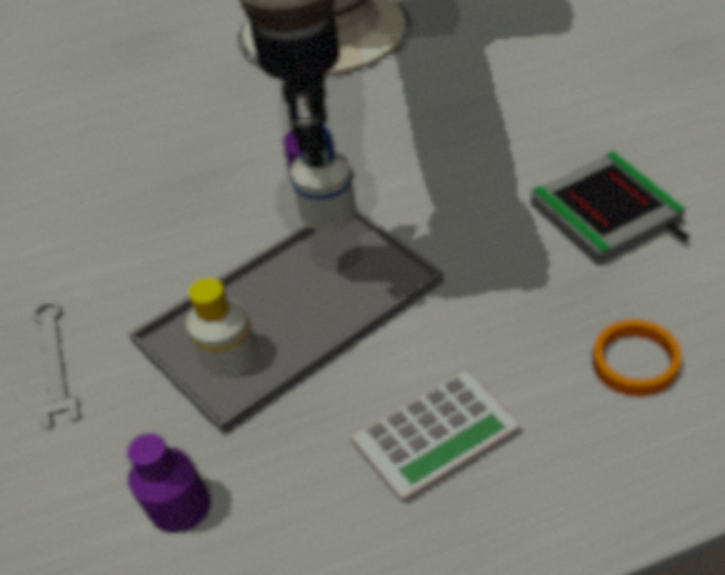

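Yellow stands upright in the tray and blue is lifted. I'll carry it smoothly to the reader.

Call:
arm_command(rows=[0,0,0.3,0,0,0,-1,-0.1,0,1,0,0,0,-1,-0.3,0,2,0,0,0,-1,-0.5,0,3.3,0,0,0,-1,-0.7,0,4.8,0,0,0,-1,-0.9,0,6.5,0,0,0,-1,-1.2,0,8.3,0,0,0,-1,-1.4,0,10.1,0,0,0,-1,-1.7,0,12,0,0,0,-1,-2,0,13.9,0,0,0,-1,-2.2,0,15.8,0,0,0,-1,-2.5,0,17.7,0,0,0,-1])

```text
time: 19.7
ee_pos: [0.5087, 0.0418, 0.262]
tcp_rot: [-90.0, 0.0, -16.1]
wrist_force: [0.6, 0.0, -6.0]
opening: 0.0319
```

Call:
arm_command(rows=[-0.3,0,1.9,0,-2,0,-1,-0.5,0,3.8,0,-5,0,-1,-0.8,0,5.6,0,-9,0,-1,-1,0,7.3,0,-13,0,-1,-1.3,0,8.9,0,-17,0,-1,-1.5,0,10.3,0,-21,0,-1,-1.6,0.1,11.5,0,-25,0,-1,-1.8,0.3,12.5,0,-29,0,-1,-1.9,0.5,13.3,0,-32,0,-1,-2,0.7,13.8,0,-34,0,-1,-2,0.8,14.1,0,-34,0,-1,-2,0.8,14.1,0,-34,0,-1])

```text
time: 20.7
ee_pos: [0.5286, 0.182, 0.2536]
tcp_rot: [-90.0, 0.1, 17.8]
wrist_force: [-0.3, -0.6, -6.7]
opening: 0.0323
```

Call:
arm_command(rows=[0,0,0,0,0,0,-1,0,0,0,0,0,0,-1,0,0,0,0,0,0,-1,0,0,0,0,0,0,-1])

```text
time: 21.03
ee_pos: [0.529, 0.1806, 0.2544]
tcp_rot: [-90.0, -0.0, 17.8]
wrist_force: [0.1, -0.4, -6.6]
opening: 0.0319
```

Run:
```python
from h import *
o=sensors.get_obs();print(o["time"],o["ee_pos"],o["tcp_rot"],o["wrist_force"],o["opening"])
for c in ["wrist","scene","top"]:
    cam=imaging.camera(c);cv2.imwrite(f"pics/{c}8.png",cam["pixels"])
    try:
        for x in models.spot_point("reader_glass",c)[:2]: print(c,x["conf"],x["location"],w(cam,x["location"],.03))
        for x in models.spot_point("canister_blue",c)[:2]: print(c,"can",x["conf"],x["location"],w(cam,x["location"],.09))
    except Exception as e: print(e)
    hsv=cv2.cvtColor(cam["pixels"],cv2.COLOR_BGR2HSV)
    m=cv2.inRange(hsv,(50,100,60),(80,255,255));vs,us=np.nonzero(m)
    P=np.array([w(cam,(u,v),.03) for u,v in zip(us,vs)])
    P=P[(abs(P[:,0]-.529)<.1)&(abs(P[:,1]-.18)<.1)]
    print(c,"green",cv2.minAreaRect(P[:,:2].astype(np.float32)*1000))
```

```text
21.0333 [0.52901951 0.18062262 0.25435654] [-9.00028082e+01 -1.18535879e-02  1.77835810e+01] [ 0.06223465 -0.35120113 -6.59591869] 0.031862312156351436
wrist can 0.82 [101.4, 347.1] [ 0.37221876 -0.01625527  0.09      ]
wrist can 0.75 [327.1, 203.5] [0.53092532 0.18169066 0.09      ]
wrist green ((528.6478271484375, 179.94244384765625), (128.75279235839844, 123.25152587890625), 10.967513084411621)
scene 0.75 [374.6, 185.5] [0.53215036 0.18602434 0.03      ]
scene 0.32 [300.1, 291.2] [ 0.76476962 -0.14109156  0.03      ]
scene can 0.74 [255.7, 177.5] [ 0.41760929 -0.13181466  0.09      ]
scene can 0.71 [371.9, 169.8] [0.5242227  0.17589492 0.09      ]
scene green ((532.6578979492188, 180.06661987304688), (127.69939422607422, 123.32151794433594), 10.60744857788086)
top 0.94 [261.0, 195.4] [0.5352241 0.1836749 0.03     ]
top can 0.86 [363.6, 266.2] [ 0.32883636 -0.10694851  0.09      ]
top can 0.46 [260.0, 194.6] [0.52798392 0.17735038 0.09      ]
top green ((539.3143920898438, 125.26817321777344), (128.61111450195312, 11.997772216796875), 10.905150413513184)
```

View pics/wrist8.png

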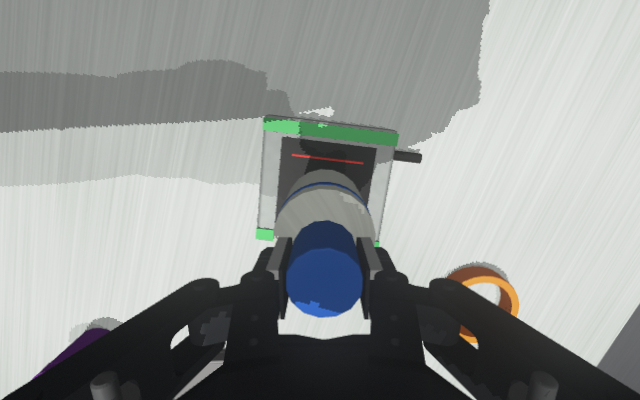

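View pics/scene8.png

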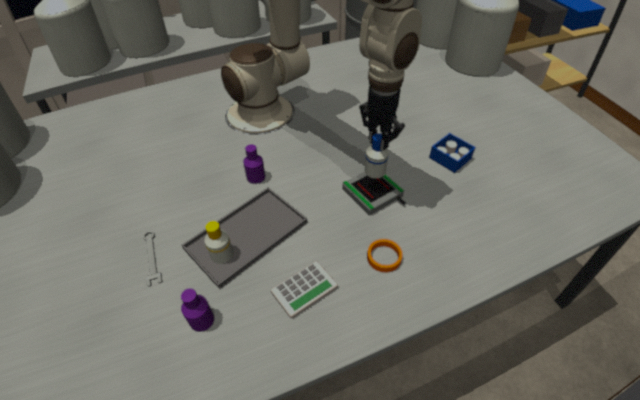

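The wrist picture shows the canister over the reader, with the reader centre at (0.5286, 0.180) and the TCP at (0.529, 0.1806). I'll trim 1 mm down, settle and check.

Call:
arm_command(rows=[0,0.05,0,0,0,0,-1,0,0.1,0,0,0,0,-1,0,0.1,0,0,0,0,-1,0,0.1,0,0,0,0,-1,0,0.1,0,0,0,0,-1,0,0.1,0,0,0,0,-1,0,0.1,0,0,0,0,-1,0,0.1,0,0,0,0,-1,0,0.1,0,0,0,0,-1,0,0.1,0,0,0,0,-1,0,0.1,0,0,0,0,-1,0,0.1,0,0,0,0,-1])

```text
time: 22.48
ee_pos: [0.529, 0.1809, 0.2532]
tcp_rot: [-90.0, -0.0, 17.8]
wrist_force: [0.7, 0.2, -7.2]
opening: 0.0321
```

Run:
```python
from h import *
o=sensors.get_obs();print(o["time"],o["ee_pos"],o["tcp_rot"],o["wrist_force"],o["opening"],abs(o["qd"]).max())
cam=imaging.camera("scene")
cv2.imwrite("pics/s9.png",cv2.resize(cam["pixels"][110:230,310:450],None,fx=5,fy=5,interpolation=cv2.INTER_CUBIC))
vs,us=np.mgrid[110:230,310:450];us=us.ravel();vs=vs.ravel()
P=np.array([w(cam,(u,v)) for u,v in zip(us,vs)])
ok=(np.hypot(P[:,0]-.529,P[:,1]-.18)<.036)&(P[:,2]>.06)&(P[:,2]<.16)
Q=P[ok];print(len(Q),np.percentile(Q[:,2],[0,1,3,5,50]))
for a,b in [(.09,.105),(.105,.12),(.12,.135),(.135,.15),(.15,.16)]:
    R=Q[(Q[:,2]>a)&(Q[:,2]<b)]
    if len(R): 
        from scipy.optimize import least_squares
        f=least_squares(lambda c:np.hypot(R[:,0]-c[0],R[:,1]-c[1])-.03,[.529,.18],loss="soft_l1",f_scale=.002);print(a,len(R),f.x,f.cost)
```

```text
22.4833 [0.52900883 0.18089007 0.25319687] [-8.99991653e+01 -2.21506487e-03  1.78281912e+01] [ 0.66536129  0.16163658 -7.19527661] 0.03213050795114939 0.029256627681680508
412 [0.08923351 0.09124221 0.093168   0.09476485 0.12721363]
0.09 75 [0.53109095 0.18124971] 4.7076092756170015e-05
0.105 88 [0.5313153  0.18107619] 6.311503397981703e-05
0.12 86 [0.53134242 0.18112177] 5.0089470561754304e-05
0.135 98 [0.53137151 0.18095526] 5.921922491313156e-05
0.15 63 [0.53094398 0.18122426] 4.061369374168555e-05
```

View pics/s9.png

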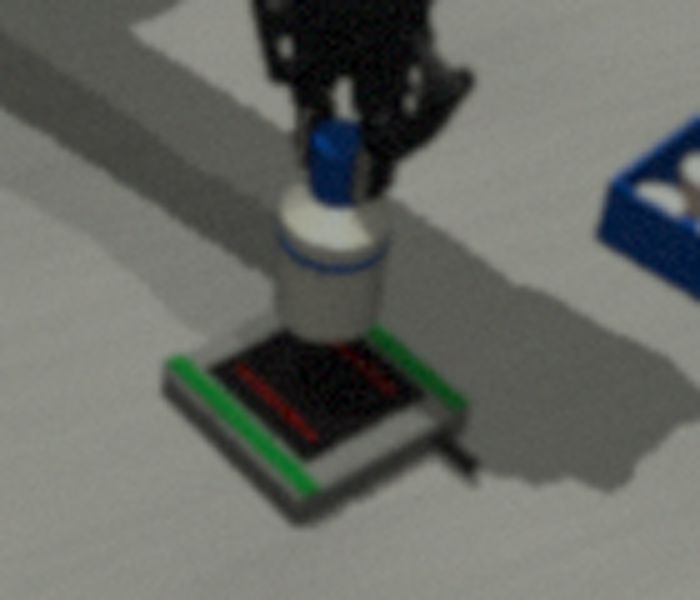

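The picture shows blue held upright over the glass. The depth data put its axis within about 0.5 mm of vertical, its underside near z = 0.090 m, and its centre about 1–2 mm from the reader centre as the same camera sees it. I'll hand in.

```bash
python3 -c "
from h import *
print(bot.job_done())"
```

```text
the job is handed in; nothing more can be done
None
```

The job is handed in: the arm is holding the blue-capped canister, the heavier one, over the reader, and the yellow-capped one is back in the tray. It took about 22.5 s of the 70 s allowed.

- **Weighing:** I lifted blue 9.5 cm, where it pulled about 6.65 N (0.68 kg), and stood it back upright. Yellow, lifted the same way, pulled about 2.45 N (0.25 kg). I stood it back in the tray, then picked blue up again.
- **Final position:** Blue is upright and still, with its underside about 60 mm above the glass. It is centred to within 1–2 mm of the reader's middle as I measured it.
- **Yellow and the rest:** The scene picture after yellow was put down shows it standing in its old place. The gripper touched only the two canisters; the other things on the bench look undisturbed in the last full scene picture.
- **Checks that disagreed or failed:**
  - The cameras differ by about 2–4 mm on positions, roughly their calibration limit.
  - The network's reader-glass point, seen with the arm over it, was 4–7 mm off. I used the reader's green strips in the wrist camera instead.
  - One top-camera check failed because the arm blocked its view of blue. I rechecked yellow with the scene camera.

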